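Sweep the used cutter rings into the wash basket and shut its gate

ROBOT

A 6-joint arm with a two-finger parallel gripper is mounted at the origin on a cart in front of the work surface, level with it; the furniture and walls round the work are solid. World frame = base frame: x ahead of the robot, y to its left, z up, the work surface at z = 0. Lengths are in mm, angles in rad, forces in N, time in s.
With the tool pointing down it reaches from about 400 to 825 mm from the base axis. Payload 7 kg.
Tool frame: the origin (TCP) lies midway between the tips of the shut fingers; the grasp point (between the pads) lies 19 mm behind it; z points along the fingers, y is the line along which they close (so a half turn about z gives the same grasp; the last joint's range is limited). The gripper opens to 88 mm and grips with 3 to 60 N. Pads are 19 mm wide; open, the fingers measure 130 mm over their backs; the gripper's body (78 mm by 193 mm) begins 47 mm behind the grasp point.
Start: joints at [-0.872, 0.359, 0.012, 0, -1.224, -0.288], TCP at [269.528, -618.829, 226.561] pointing down, gripper open.
Joint ranges: [-3.07, 3.07], [-1.43, 2.12], [-1.02, 1.25], [-3.03, 1.67], [-3.05, -0], [-3.03, 3.03]. Speed limits (rad/s): [2.39, 2.39, 3.01, 3.14, 3.14, 3.14].

INTERFACE

Orientations are given as a rotation vector (axis times angle).
In Python, from bench import read_state, camera, job_done gives the robot as it stands.
- The arm moves only by the tool send_rows, never from a script. Its arguments are lists of equal length, an entry for each row: "rot": the turn, a rotation vector about the tool's x, y, z in rad, a list of three; "delta_pos": the shift along the tool's x, y, z in mm, a list of three; "jaw": the opening, from -1 (shut) to 1 (fully open). A call has 1 to 20 rows; each row is the pose to reach, as a shift and turn from the pose commanded when the call began, along the tool's axes at that moment; what a row does not reach only later rows make up. A row lasts 1/10 s, in which the tool goes at most 50 mm and 8.59 degrees, less where a joint would pass 70% of its speed; a pose out of reach is approached as far as the arm can. A call with a gripper value outside its range is refused whole. The fingers move at their own pace and stop on an object; "force" is the grip in N (left out, the last holds). Time passes only in rows, so rows that repeat a pose let the fingers close. It gives the time, the measured TCP pose, the force, the opening and the grip force at its end, in the units of the state.
- read_state(): the state, without advancing time (a new reading comes with each control period).
- camera(name): name is "side" or "top" or "wrist"; returns a dict with "pixels" (480x640x3 uint8, red, green, blue), "range_z" (480x640 float32, mm along the optical axis (not along the pixel's ray), 0 where there is no reading), "fx", "fy", "cx", "cy" (pixels), "world_from_camera" (4x4, takes a point from camera to world coordinates). Camera axes: x right, y down, z forward; pixel columns grow to the right and rows downward; lengths in mm; the calibration is good to about 2 mm. A picture is of the moment at which its call begins.
- job_done(): hands the job in; it is judged then, once.
The state is a dict: "clock": time; "joints": joint angles; "joint_velocities": joint speeds; "joint_torque": joint torques, N m; "position": TCP position; "tcp_rot": TCP orientation; "ft_force": force on the tool from outside, world axes, zero at the start; "ft_torque": the same for the moment, N m; "gripper_width": finger opening in mm; "finger_force": force on a finger pad.
Only numpy, scipy, OpenCV 4.12 (cv2) and the standard library are available. Lean on these libraries where they do the work, as an engineer would, in place of code of your own. Each camera call takes 0.05 s, during which the arm holds its last target. There are 200 camera calls.

TASK

The three pastry cutter rings standing between the wire wash basket and the spice jars are due for the dishwasher (the clean ones at the far left end of the table stay there). Sweep all three along the table with your fingertips, through the basket's open gate, until they stand flat and wholly inside it, then push the gate fully shut so that they cannot slide out when the basket is carried off. Push only: do not pick the rings up, and leave the nozzles, paper cups, tub and spice jars where they stand.

Things in the scene. Friction and masses are not known exactly. Their poses are not given: they have to be found in the camera images.
- wash_basket: Low steel wire basket, fixed to the table. Origin: on the table, under the centre of its inside, which is 200 mm along its x by 180 mm along its y. Steel-sheet floor 2 mm thick. Wire walls 4 mm thick and 48 mm high on its -x, +x and -y sides, solid to the fingers; its +y side (the robot's left at yaw 0) is the open mouth. A wire loop sticks out 20 mm behind the -y wall.
- wash_gate (a joint): Swing gate of the basket, rad: 0 = fully shut across the mouth, at its stop; 1.57 = along the basket's +y; opens outwards to 2.2, flaring towards +x; starts at 1.8 to 2.05. A wire panel reaching 200 mm from its hinge, 6 mm thick, from 8 to 48 mm above the table, solid to the fingers. Light (under 1 N at the free end), stays where it is left; no latch.
- gate_hinge (a point): Top of the gate's vertical hinge axis at the basket's +x front corner (basket frame x = +102, y = +92 mm), 45 mm above the table.
- basket_mouth (a point): Middle of the open mouth, on the floor's edge (basket frame y = +90 mm, 2 mm up); axes as the basket's. The mouth is 200 mm wide along x; outside it the floor runs out in a thin sloping lip 18 mm long, over which rings slide.
- gate_end (a point): Top of the gate's free end, 200 mm from the hinge, 45 mm above the table.
- cutter_large: Plain steel pastry cutter ring, 70 mm across and 35 mm high, about 50 g, standing flat. Origin: centre of its underside. Push it by the outside; for the fingers its inside is filled from below (to 18 mm high).
- cutter_medium: Plain steel pastry cutter ring, 64 mm across and 30 mm high, about 50 g, standing flat. Origin: centre of its underside. Inside filled for the fingers, to 16 mm high.
- cutter_small: Plain steel pastry cutter ring, 56 mm across and 35 mm high, about 50 g, standing flat. Origin: centre of its underside. Inside filled for the fingers, to 19 mm high.
- nozzle_large: Metal piping nozzle, a cone 40 mm across its foot and 50 mm high; stays where it stands. Origin: centre of its underside.
- nozzle_small: Metal piping nozzle, a cone 34 mm across its foot and 42 mm high; stays where it stands. Origin: centre of its underside.
- paper_cups: Stack of pink paper baking cups, 59 mm across and 59 mm high; stays where it stands. Origin: centre of its underside.
- low_tub: Small round lidded tub, 72 mm across and 60 mm high; stays where it stands. Origin: centre of its underside.
- spice_jar: The nearer of two spice jars, 46 mm across and 106 mm high; stays where it stands. Origin: centre of its underside.

How it is judged:
By the outcome, as a careful person would: the job done as asked, in the order asked, and still so for the second after the job is handed in, with the robot touching nothing.
It also fails if it takes over 72 s, if anything falls off the work surface, if the arm or the gripper's body presses on something with over 40 N, if the wrist force passes 120 N, or if a joint passes its speed limit or range.

## Working session

There is one attempt and no reset: what is moved stays moved. The work goes in short steps, Python scripts to look and compute and a tool call to move; the robot and the scene stay as the last step left them, time stands still between calls to the robot, and variables do not carry over. Pictures are saved under pics/ and viewed, at most 10 in all, crops included, and the job is handed in when it is done.

Besides the shell and the picture viewer there is one more tool, called as name(argument=value, ...) on one line, values as JSON. send_rows: Moves the arm, as the interface text tells. Its arguments: {"type":"object","properties":{"rot":{"type":"array"},"delta_pos":{"type":"array"},"jaw":{"type":"array"},"force":{"type":"number"}},"required":["rot","delta_pos","jaw"]}

```bash
mkdir -p pics; ls; python3 - <<'E'
from bench import *
import cv2,numpy as np
s=read_state();print(s['position'],s['tcp_rot'],s['gripper_width'])
for n in("top","side"):
    c=camera(n);cv2.imwrite(f"pics/{n}0.png",c["pixels"][:,:,::-1]);np.savez(f"{n}0.npz",**c);print(n,np.round(c["world_from_camera"],3).tolist(),c["fx"])
E
```

```text
pics
[ 269.31025224 -618.40941034  225.6430624 ] [ 6.40415192e-01 -3.07509704e+00 -2.48764855e-03] 87.53974316233266
top [[-0.008, -0.996, 0.088, 430.344], [-1.0, 0.011, 0.027, 158.6], [-0.028, -0.088, -0.996, 1259.051], [0.0, 0.0, 0.0, 1.0]] 554.6882847979043
side [[-0.999, -0.028, 0.033, 513.573], [-0.043, 0.502, -0.864, 1167.203], [0.008, -0.865, -0.503, 630.279], [0.0, 0.0, 0.0, 1.0]] 536.0329658638075
```

View pics/top0.png

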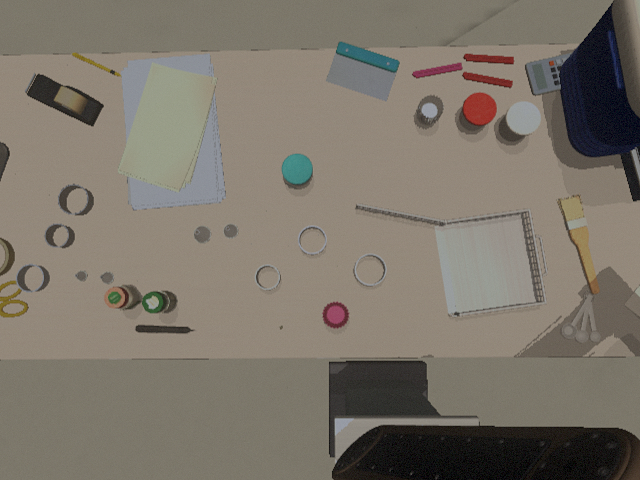

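View pics/side0.png

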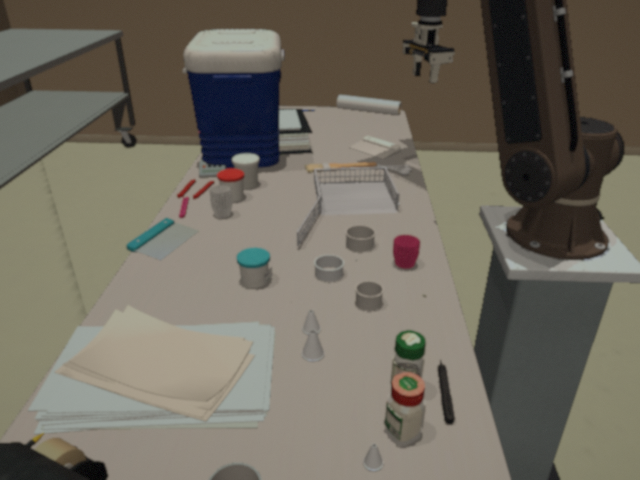

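The top view shows the large ring at about (370,270), medium at (312,240) and small at (268,278). The tub is at (297,169), the cups at (336,315), the gate from hinge (442,222) to end (358,207), and the basket mouth edge runs from (438,225) to (453,315). Next I'll measure these.

```bash
cat > h.py <<'E'
import numpy as np,cv2
def ray(c,u,v,z):
    T=c["world_from_camera"];d=T[:3,:3]@np.array([(u-c["cx"])/c["fx"],(v-c["cy"])/c["fy"],1]);o=T[:3,3]
    return o+d*(z-o[2])/d[2]
def cloud(c):
    v,u=np.mgrid[:480,:640];Z=c["range_z"];P=np.stack([(u-c["cx"])/c["fx"]*Z,(v-c["cy"])/c["fy"]*Z,Z],-1)
    T=c["world_from_camera"];return P@T[:3,:3].T+T[:3,3]
def circ(P):
    A=np.c_[2*P[:,:2],np.ones(len(P))];s=np.linalg.lstsq(A,(P[:,:2]**2).sum(1),rcond=None)[0]
    return s[0],s[1],np.sqrt(s[2]+s[0]**2+s[1]**2)
def near(P,xy,r,z0,z1):
    Q=P.reshape(-1,3);m=(np.hypot(Q[:,0]-xy[0],Q[:,1]-xy[1])<r)&(Q[:,2]>z0)&(Q[:,2]<z1);return Q[m]
def warp(c,z=35,x0=350,x1=800,y0=-350,y1=450):
    # top-down picture 1px/mm: col = y1-y, row = x1-x
    w=np.float32([[x1,y1],[x1,y0],[x0,y0],[x0,y1]]);T=np.linalg.inv(c["world_from_camera"])
    src=[]
    for x,y in w:
        p=T@np.array([x,y,z,1]);src.append([p[0]/p[2]*c["fx"]+c["cx"],p[1]/p[2]*c["fy"]+c["cy"]])
    H=cv2.getPerspectiveTransform(np.float32(src),np.float32([[0,0],[y1-y0,0],[y1-y0,x1-x0],[0,x1-x0]]))
    return cv2.warpPerspective(c["pixels"],H,(int(y1-y0),int(x1-x0)))[:,:,::-1].copy()
E
python3 - <<'E'
from h import *
c=np.load("top0.npz");P=cloud(c)
for n,u,v,h in [("L",370,270,35),("M",312,240,30),("S",268,278,35),("nozA",202,234,30),("nozB",231,231,30),("cups",336,315,59),("tub",297,169,60),("jar",154,301,100)]:
    p=ray(c,u,v,h);Q=near(P,p,60,h*.6,h+12);print(n,p.round(),len(Q),np.round(circ(Q),1),Q.mean(0).round(1),np.percentile(Q[:,2],90).round(1))
for n,u,v,h in [("hinge",443,223,45),("end",358,207,45),("m-x",453,315,48),("m+x",438,223,48),("b+x",529,212,48),("b-x",543,303,48)]: print(n,ray(c,u,v,h).round(1),P[v-3:v+4,u-3:u+4,2].max().round(1))
print(P[250:290,460:500,2].mean(), P[340,250,2])
g=warp(c);cv2.imwrite("pics/w0.png",g)
E
```

```text
L [476.  77.  35.] 151 [476.4  76.2  33.5] [478.   73.8  33.8] 38.0
M [544. 204.  30.] 133 [544.  204.   30.4] [546.9 205.6  28.8] 32.0
S [460. 302.  35.] 118 [461.8 303.8  26.4] [463.4 307.4  33.2] 37.7
nozA [560. 451.  30.] 114 [559.6 427.2  28.8] [560.7 443.2  28.7] 38.3
nozB [566. 385.  30.] 72 [569.3 413.7  26.5] [566.9 393.6  28. ] 38.1
cups [379. 153.  59.] 252 [378.4 153.6  24.7] [376.9 153.1  48.2] 57.8
tub [698. 235.  60.] 769 [697.6 235.1  24.6] [697.6 235.   59.3] 62.4
jar [412. 534. 100.] 525 [410.2 538.8  20.1] [409.7 531.3  97.6] 108.0
hinge [576.6 -83.9  45. ] 51.5
end [614.3 101.4  45. ] 51.9
m-x [376.6 -99.2  48. ] 25.9
m+x [576.3 -72.5  48. ] 50.9
b+x [ 598.2 -270.3   48. ] 50.3
b-x [ 400.8 -291.9   48. ] 1259.1
4.828212809904955 2.8531109679979636
```

View pics/w0.png

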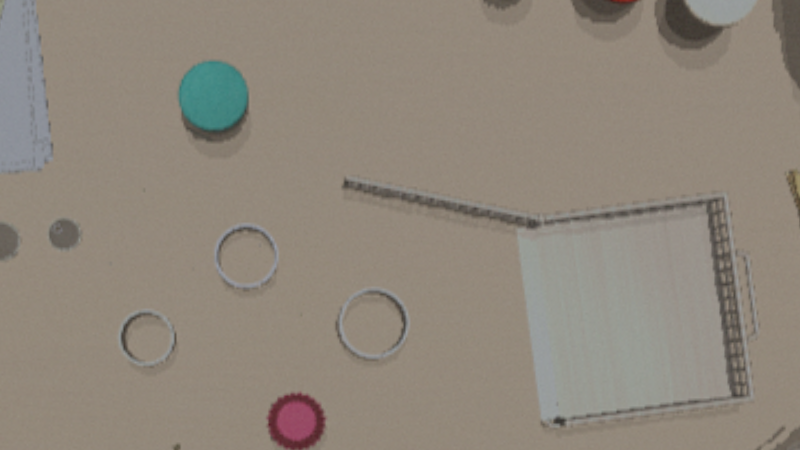

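The rectified view (1 mm per pixel, y = 450 − col, x = 800 − row) gives these world positions:

| Item | x, y (mm) |
|---|---|
| Large ring | (476, 76) |
| Medium ring | (544, 204) |
| Small ring | (461, 304) |
| Hinge | (579, −88) |
| Gate end | (618, 105) |

The basket yaw is about 0.13 and its centre is about (490, −192). I'll push each ring nested between two partly open fingertips, working in basket-frame axes.

```bash
cat >> h.py <<'E'
from scipy.spatial.transform import Rotation as Ro
YAW=.13;C=np.array([490,-192.]);RB=np.array([[np.cos(YAW),-np.sin(YAW)],[np.sin(YAW),np.cos(YAW)]])
b2w=lambda p:C+RB@np.asarray(p,float)
w2b=lambda p:RB.T@(np.asarray(p,float)[:2]-C)
RT=np.array([[RB[0,1]*-1,-RB[0,0],0],[-RB[1,1],-RB[1,0],0],[0,0,-1]])
def delta(s,tgt):
    R0=Ro.from_rotvec(s["tcp_rot"]);d=np.r_[b2w(tgt[:2]),tgt[2]]-s["position"]
    return R0.inv().apply(d).round(1),(R0.inv()*Ro.from_matrix(RT)).as_rotvec().round(3)
E
python3 - <<'E'
from h import *
from bench import read_state
s=read_state()
for t in[(20,-80,220),(21,330,220),(21,330,120)]:print(t,b2w(t[:2]),delta(s,t))
E
```

```text
(20, -80, 220) [ 520.20196928 -268.73226864] (array([-369.6,  220.5,    6. ]), array([ 1.00e-03,  1.00e-03, -1.29e+00]))
(21, 330, 220) [468.0435327  137.93774192] (array([-484.1,  614.2,    6.6]), array([ 1.00e-03,  1.00e-03, -1.29e+00]))
(21, 330, 120) [468.0435327  137.93774192] (array([-484.2,  614.1,  106.6]), array([ 1.00e-03,  1.00e-03, -1.29e+00]))
```

send_rows(rot=[[0,0,-0.14],[0,0,-0.28],[0,0,-0.42],[0,0,-0.56],[0,0,-0.7],[0,0,-0.84],[0,0,-0.98],[0,0,-1.12],[0,0,-1.2],[0,0,-1.29],[0,0,-1.29],[0,0,-1.29],[0,0,-1.29],[0,0,-1.29],[0,0,-1.29],[0,0,-1.29],[0,0,-1.29],[0,0,-1.29],[0,0,-1.29],[0,0,-1.29]], delta_pos=[[-40,24,0],[-80,48,0],[-120,72,0],[-160,96,0],[-200,120,0],[-240,144,0],[-280,168,0],[-320,192,0],[-360,216,0],[-374,240,0],[-386,280,0],[-398,320,0],[-410,360,0],[-422,400,0],[-434,440,0],[-446,480,0],[-458,520,0],[-470,560,0],[-484,614,0],[-484,614,0]], jaw=[-0.18,-0.18,-0.18,-0.18,-0.18,-0.18,-0.18,-0.18,-0.18,-0.18,-0.18,-0.18,-0.18,-0.18,-0.18,-0.18,-0.18,-0.18,-0.18,-0.18])

```text
clock: 2.1
position: [467.4, 141.4, 226.5]
tcp_rot: [-2.365, 2.067, 0.0]
ft_force: [0.3, -1.0, 0.7]
gripper_width: 36.0
finger_force: 0.0
```

```bash
python3 - <<'E'
from h import *
from bench import *
s=read_state();print(s["clock"],s["joints"],s["gripper_width"],w2b(s["position"]),s["position"])
for t in[(21,330,12),(21,310,12),(-42,-12,14)]:print(t,delta(s,t))
E
```

```text
2.1 [ 6.97024056e-01  4.72904450e-02 -3.87224221e-01 -4.15415869e-04
 -1.13575425e+00 -5.62929795e-01] 36.023868383809884 [ 20.80662238 333.47270992] [467.40160505 141.3560804  226.45243448]
(21, 330, 12) (array([ 3.600e+00, -1.000e-01,  2.145e+02]), array([-0.   ,  0.001,  0.004]))
(21, 310, 12) (array([ 23.6,  -0. , 214.4]), array([-0.   ,  0.001,  0.004]))
(-42, -12, 14) (array([345.4,  64.2, 212.2]), array([-0.   ,  0.001,  0.004]))
```

send_rows(rot=[[0,0,0],[0,0,0],[0,0,0],[0,0,0],[0,0,0],[0,0,0],[0,0,0],[0,0,0],[0,0,0],[0,0,0],[0,0,0],[0,0,0],[0,0,0]], delta_pos=[[4,0,45],[4,0,90],[4,0,135],[4,0,175],[4,0,195],[4,0,208],[4,0,212],[4,0,212],[10,0,212],[16,0,212],[22,0,212],[28,0,212],[34,1,212]], jaw=[-0.18,-0.18,-0.18,-0.18,-0.18,-0.18,-0.18,-0.18,-0.18,-0.18,-0.18,-0.18,-0.18])

```text
clock: 3.4
position: [471.9, 103.1, 15.0]
tcp_rot: [-2.36, 2.072, -0.0]
ft_force: [1.2, 0.1, 1.3]
gripper_width: 35.6
finger_force: 0.4
```

```bash
python3 - <<'E'
from h import *
from bench import *
s=read_state();print(s["clock"],s["ft_force"],w2b(s["position"]),s["position"])
for t in[(-42,-12,14)]:print(t,delta(s,t))
c=camera("top");cv2.imwrite("pics/w1.png",warp(c))
E
```

```text
3.4 [1.21212886 0.05286473 1.29935203] [ 20.28767309 294.97469312] [471.87769211 103.11564041  14.95573401]
(-42, -12, 14) (array([307. ,  62.2,   0.8]), array([-0.001,  0.   , -0.   ]))
```

View pics/w1.png

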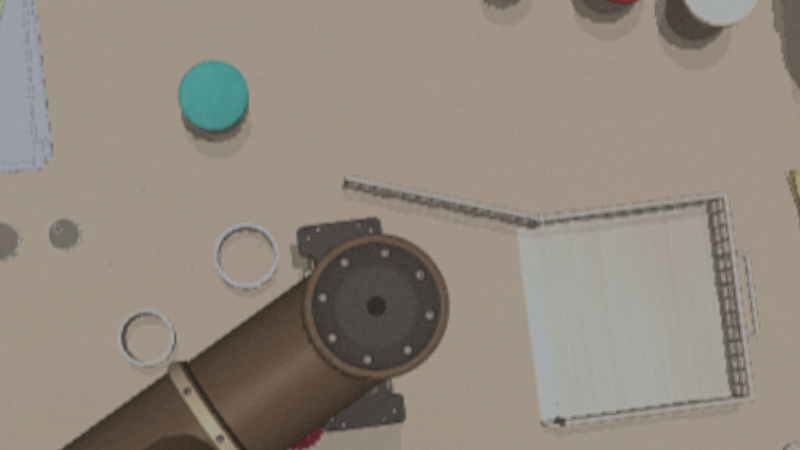

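The rings and cups haven't been disturbed, and the gripper (about (345,325)) is behind the large ring. Pushing now.

send_rows(rot=[[0,0,0],[0,0,0],[0,0,0],[0,0,0],[0,0,0],[0,0,0],[0,0,0],[0,0,0],[0,0,0],[0,0,0],[0,0,0],[0,0,0],[0,0,0],[0,0,0],[0,0,0],[0,0,0],[0,0,0],[0,0,0],[0,0,0],[0,0,0]], delta_pos=[[8,1,0],[18,3,0],[28,6,0],[38,9,0],[48,12,0],[58,15,0],[68,18,0],[78,21,0],[88,24,0],[98,27,0],[108,30,0],[118,33,0],[128,36,0],[138,39,0],[148,42,0],[158,45,0],[168,48,0],[178,51,0],[188,54,0],[198,57,0]], jaw=[-0.18,-0.18,-0.18,-0.18,-0.18,-0.18,-0.18,-0.18,-0.18,-0.18,-0.18,-0.18,-0.18,-0.18,-0.18,-0.18,-0.18,-0.18,-0.18,-0.18])

```text
clock: 5.45
position: [440.3, -101.1, 14.5]
tcp_rot: [2.361, -2.072, -0.0]
ft_force: [-0.4, -0.3, -0.4]
gripper_width: 36.1
finger_force: 0.2
```

```bash
python3 - <<'E'
from h import *
from bench import *
s=read_state();print(s["clock"],s["ft_force"],w2b(s["position"]),s["position"])
for t in[(-42,-12,14)]:print(t,delta(s,t))
c=camera("top");cv2.imwrite("pics/w2.png",np.hstack([warp(c)[:,400:],camera("wrist")["pixels"][:450,::2,::-1][:, :320]]))
E
```

```text
5.45 [-0.43415395 -0.27500499 -0.42335888] [-37.47101205  96.57665475] [ 440.3255405  -101.09579185   14.4973429 ]
(-42, -12, 14) (array([108.6,   4.5,   0.5]), array([ 0., -0., -0.]))
```

View pics/w2.png

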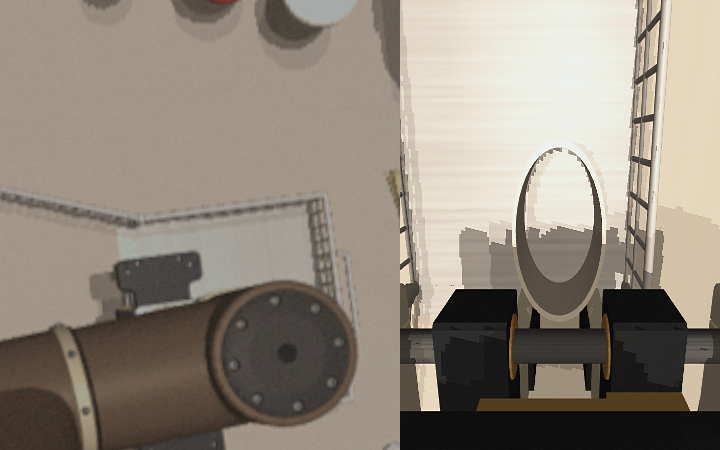

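The large ring is nested between the fingers and crossing into the basket (wrist view, ring centre about (560,230)). Continue to the back, then retreat.

send_rows(rot=[[0,0,0],[0,0,0],[0,0,0],[0,0,0],[0,0,0],[0,0,0],[0,0,0],[0,0,0],[0,0,0],[0,0,0],[0,0,0],[0,0,0],[0,0,0],[0,0,0],[0,0,0],[0,0,0],[0,0,0],[0,0,0],[0,0,0]], delta_pos=[[8,1,0],[18,2,0],[28,3,0],[38,4,0],[48,4,0],[58,4,0],[68,4,0],[78,4,0],[88,4,0],[96,4,0],[103,4,0],[106,4,0],[108,4,0],[100,4,0],[85,4,0],[65,4,0],[55,4,-40],[55,4,-80],[55,4,-120]], jaw=[-0.18,-0.18,-0.18,-0.18,-0.18,-0.18,-0.18,-0.18,-0.18,-0.18,-0.18,-0.18,-0.18,-0.18,-0.18,-0.18,-0.18,-0.18,-0.18])

```text
clock: 7.45
position: [443.2, -154.2, 135.9]
tcp_rot: [2.362, -2.07, -0.001]
ft_force: [2.1, -0.1, 0.6]
gripper_width: 36.1
finger_force: 0.0
```

```bash
python3 - <<'E'
from h import *
from bench import *
s=read_state();print(s["clock"],s["ft_force"],w2b(s["position"]),s["position"])
for t in[(105,446,134),(105,446,14)]:print(t,b2w(t[:2]),delta(s,t))
E
```

```text
7.45 [ 2.05821535 -0.13247944  0.61771978] [-41.47324536  43.52071371] [ 443.23493989 -154.2228673   135.93809597]
(105, 446, 134) [536.29717123 263.84818957] (array([-402.2, -147.1,    1.8]), array([0.001, 0.   , 0.002]))
(105, 446, 14) [536.29717123 263.84818957] (array([-402.2, -147.2,  121.8]), array([0.001, 0.   , 0.002]))
```

send_rows(rot=[[0,0,0],[0,0,0],[0,0,0],[0,0,0],[0,0,0],[0,0,0],[0,0,0],[0,0,0],[0,0,0],[0,0,0],[0,0,0],[0,0,0],[0,0,0],[0,0,0],[0,0,0],[0,0,0],[0,0,0],[0,0,0],[0,0,0]], delta_pos=[[-40,-15,0],[-80,-30,0],[-120,-45,0],[-160,-60,0],[-200,-75,0],[-240,-90,0],[-280,-105,0],[-320,-120,0],[-360,-135,0],[-396,-147,0],[-396,-147,0],[-396,-147,40],[-396,-147,80],[-396,-147,105],[-396,-147,117],[-396,-147,122],[-390,-147,122],[-382,-147,122],[-374,-147,122]], jaw=[-0.18,-0.18,-0.18,-0.18,-0.18,-0.18,-0.18,-0.18,-0.18,-0.18,-0.18,-0.18,-0.18,-0.18,-0.18,-0.18,-0.18,-0.18,-0.18])

```text
clock: 9.35
position: [541.8, 234.5, 13.9]
tcp_rot: [-2.359, 2.071, -0.0]
ft_force: [0.3, 0.9, -0.5]
gripper_width: 35.6
finger_force: 0.2
```

```bash
python3 - <<'E'
from h import *
from bench import *
s=read_state();print(s["clock"],s["ft_force"],w2b(s["position"]),s["position"])
for t in[(52,260,14),(52,100,14),(52,-14,14)]:print(t,delta(s,t))
g=warp(camera("top"));w=camera("wrist")["pixels"][:,:,::-1]
cv2.imwrite("pics/w3.png",np.hstack([g[:,400:],cv2.resize(w,(400,450))]))
E
```

```text
9.35 [ 0.28567319  0.87542784 -0.5000203 ] [106.60833847 416.14302266] [541.76242203 234.45164416  13.92874316]
(52, 260, 14) (array([156.1,  54.6,  -0.4]), array([-0.002,  0.001,  0.   ]))
(52, 100, 14) (array([316.1,  54.6,  -0.6]), array([-0.002,  0.001,  0.   ]))
(52, -14, 14) (array([430.1,  54.6,  -0.7]), array([-0.002,  0.001,  0.   ]))
```

View pics/w3.png

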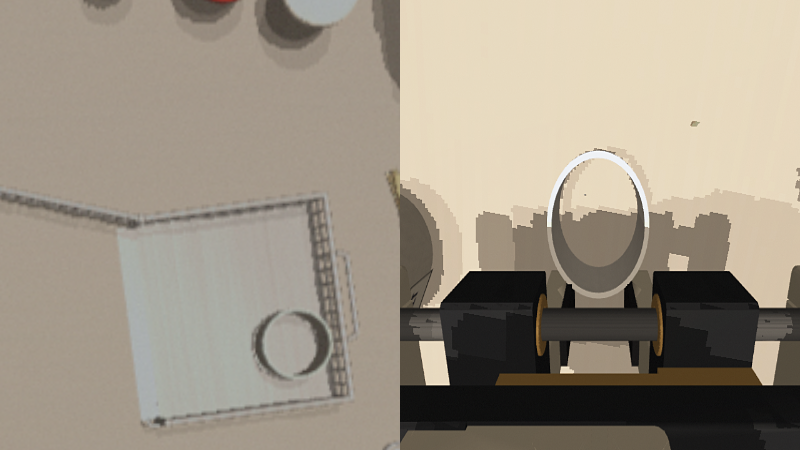

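The large ring stands well inside at the back. The medium ring is nested and ready.

send_rows(rot=[[0,0,0],[0,0,0],[0,0,0],[0,0,0],[0,0,0],[0,0,0],[0,0,0],[0,0,0],[0,0,0],[0,0,0],[0,0,0],[0,0,0],[0,0,0],[0,0,0],[0,0,0],[0,0,0],[0,0,0],[0,0,0],[0,0,0],[0,0,0]], delta_pos=[[8,1,0],[18,3,0],[30,6,0],[42,10,0],[54,14,0],[66,18,0],[78,22,0],[90,26,0],[102,30,0],[114,34,0],[126,38,0],[138,42,0],[150,46,0],[162,50,0],[174,53,0],[186,56,0],[198,58,0],[210,59,0],[222,59,0],[234,59,0]], jaw=[-0.18,-0.18,-0.18,-0.18,-0.18,-0.18,-0.18,-0.18,-0.18,-0.18,-0.18,-0.18,-0.18,-0.18,-0.18,-0.18,-0.18,-0.18,-0.18,-0.18])

```text
clock: 11.45
position: [512.9, -6.1, 12.5]
tcp_rot: [2.361, -2.072, -0.0]
ft_force: [-1.0, 1.1, 0.4]
gripper_width: 36.2
finger_force: 0.9
```

```bash
python3 - <<'E'
from h import *
from bench import *
s=read_state();print(s["clock"],s["ft_force"],w2b(s["position"]),s["position"])
for t in[(48,-14,14)]:print(t,delta(s,t))
c=camera("wrist");P=cloud(c).reshape(-1,3)
Q=P[(P[:,2]>22)&(P[:,2]<36)];B=(Q[:,:2]-C)@RB
m=(abs(B[:,0]-48)<36)&(abs(B[:,1]-(w2b(s["position"])[1]-36))<40);print(m.sum(),B[m].mean(0),circ(B[m]))
E
```

```text
11.45 [-0.99850111  1.09814379  0.42978627] [ 46.85134978 181.39197248] [512.94142028  -6.06509771  12.49148969]
(48, -14, 14) (array([195.4,  -1.2,  -1.5]), array([ 0., -0., -0.]))
6319 [ 46.88114578 153.40880474] (np.float64(46.95625992391294), np.float64(147.05305749345496), np.float64(31.06234977308176))
```

send_rows(rot=[[0,0,0],[0,0,0],[0,0,0],[0,0,0],[0,0,0],[0,0,0],[0,0,0],[0,0,0],[0,0,0],[0,0,0],[0,0,0],[0,0,0],[0,0,0],[0,0,0],[0,0,0],[0,0,0],[0,0,0],[0,0,0],[0,0,0],[0,0,0]], delta_pos=[[8,0,-1],[18,0,-1],[30,0,-2],[42,0,-2],[54,0,-2],[66,0,-2],[78,0,-2],[90,0,-2],[102,0,-2],[114,0,-2],[126,0,-2],[138,0,-2],[150,0,-2],[162,0,-2],[172,0,-2],[182,0,-2],[188,0,-2],[192,0,-2],[194,0,-2],[190,0,-2]], jaw=[-0.18,-0.18,-0.18,-0.18,-0.18,-0.18,-0.18,-0.18,-0.18,-0.18,-0.18,-0.18,-0.18,-0.18,-0.18,-0.18,-0.18,-0.18,-0.18,-0.18])

```text
clock: 13.5
position: [537.6, -193.6, 14.5]
tcp_rot: [-2.361, 2.073, -0.0]
ft_force: [-0.4, -0.2, 0.1]
gripper_width: 36.0
finger_force: 0.0
```

```bash
python3 - <<'E'
from h import *
from bench import *
s=read_state();print(s["clock"],s["ft_force"],w2b(s["position"]),s["position"])
for t in[(48,40,14),(48,40,130),(36,550,130)]:print(t,b2w(t[:2]),delta(s,t))
E
```

```text
13.5 [-0.4008382  -0.23297483  0.06906202] [46.97463988 -7.76539134] [ 537.58492272 -193.61034897   14.54440185]
(48, 40, 14) [ 532.40960519 -146.11508541] (array([-47.8,  -1. ,   0.5]), array([-0., -0., -0.]))
(48, 40, 130) [ 532.40960519 -146.11508541] (array([ -47.8,   -1. , -115.5]), array([-0., -0., -0.]))
(36, 550, 130) [454.39744973 358.02587068] (array([-557.8,   11.2, -115.5]), array([-0., -0., -0.]))
```

send_rows(rot=[[0,0,0],[0,0,0],[0,0,0],[0,0,0],[0,0,0],[0,0,0],[0,0,0],[0,0,0],[0,0,0],[0,0,0],[0,0,0],[0,0,0],[0,0,0],[0,0,0],[0,0,0],[0,0,0],[0,0,0],[0,0,0],[0,0,0],[0,0,0]], delta_pos=[[-15,0,0],[-35,0,0],[-48,0,-10],[-48,0,-55],[-55,0,-100],[-80,0,-115],[-125,1,-115],[-170,2,-115],[-215,3,-115],[-260,4,-115],[-305,5,-115],[-350,6,-115],[-395,7,-115],[-440,8,-115],[-485,9,-115],[-530,10,-115],[-556,11,-115],[-556,11,-115],[-556,11,-90],[-556,11,-60]], jaw=[-0.18,-0.18,-0.18,-0.18,-0.18,-0.18,-0.18,-0.18,-0.18,-0.18,-0.18,-0.18,-0.18,-0.18,-0.18,-0.18,-0.18,-0.18,-0.18,-0.18])

```text
clock: 15.5
position: [454.4, 357.8, 76.0]
tcp_rot: [-2.36, 2.068, 0.001]
ft_force: [-0.1, -0.3, -0.3]
gripper_width: 36.0
finger_force: 0.0
```

```bash
python3 - <<'E'
from h import *
from bench import *
s=read_state();print(s["clock"],s["ft_force"],w2b(s["position"]),s["position"])
c=camera("top");P=cloud(c)
for n,xy,h in[("S",(461,304),35),("M",b2w((47,-47)),32),("L",b2w((-40,-47)),37)]:
    Q=near(P,xy,42,h*.7,h+10);k=circ(Q);print(n,len(Q),k,w2b(k))
for t in[(36,548,14),(36,510,14)]:print(t,delta(s,t))
E
```

```text
15.5 [-0.0903801  -0.3445855  -0.31811419] [ 35.97229061 549.79584408] [454.39643974 357.81984536  75.97192759]
S 111 (np.float64(461.8045769291492), np.float64(303.8213003891358), np.float64(26.40289828314049)) [ 36.31786207 495.29259705]
M 162 (np.float64(542.6840882094159), np.float64(-231.76445106776305), np.float64(30.352511996350216)) [ 47.08470375 -46.25857101]
L 190 (np.float64(455.55853637624233), np.float64(-246.26711250790683), np.float64(33.30034615191791)) [-41.1857135  -49.34441124]
(36, 548, 14) (array([ 2. ,  0.1, 62. ]), array([-0.003,  0.003,  0.001]))
(36, 510, 14) (array([40. ,  0.2, 61.9]), array([-0.003,  0.003,  0.001]))
```

send_rows(rot=[[0,0,0],[0,0,0],[0,0,0],[0,0,0],[0,0,0],[0,0,0],[0,0,0],[0,0,0],[0,0,0],[0,0,0],[0,0,0],[0,0,0],[0,0,0],[0,0,0],[0,0,0],[0,0,0],[0,0,0],[0,0,0],[0,0,0],[0,0,0]], delta_pos=[[2,0,30],[2,0,50],[2,0,60],[4,0,62],[10,0,62],[16,0,62],[22,0,62],[28,0,62],[36,0,62],[46,1,62],[58,2,62],[70,3,62],[82,4,62],[94,5,62],[106,6,62],[118,7,62],[130,8,62],[142,9,62],[154,10,62],[166,11,62]], jaw=[-0.18,-0.18,-0.18,-0.18,-0.18,-0.18,-0.18,-0.18,-0.18,-0.18,-0.18,-0.18,-0.18,-0.18,-0.18,-0.18,-0.18,-0.18,-0.18,-0.18])

```text
clock: 17.55
position: [465.2, 189.5, 12.6]
tcp_rot: [2.361, -2.072, 0.0]
ft_force: [-0.1, 1.2, 1.1]
gripper_width: 36.2
finger_force: 1.0
```

```bash
python3 - <<'E'
from h import *
from bench import *
s=read_state();print(s["clock"],s["ft_force"],w2b(s["position"]),s["position"])
for t in[(3,51,14)]:print(t,delta(s,t))
c=camera("wrist");P=cloud(c).reshape(-1,3);b=w2b(s["position"])
Q=P[(P[:,2]>22)&(P[:,2]<36)];B=(Q[:,:2]-C)@RB
m=(abs(B[:,0]-b[0])<34)&(abs(B[:,1]-b[1]+32)<36);print(m.sum(),circ(B[m]))
E
```

```text
17.55 [-0.06521614  1.15749162  1.14626051] [ 24.8639368  381.45117165] [465.20503667 189.45566125  12.56471823]
(3, 51, 14) (array([330.4,  21.9,  -1.4]), array([-0., -0.,  0.]))
6281 (np.float64(24.11455643627539), np.float64(352.19845431500914), np.float64(27.002476403987043))
```

send_rows(rot=[[0,0,0],[0,0,0],[0,0,0],[0,0,0],[0,0,0],[0,0,0],[0,0,0],[0,0,0],[0,0,0],[0,0,0],[0,0,0],[0,0,0],[0,0,0],[0,0,0],[0,0,0],[0,0,0],[0,0,0],[0,0,0]], delta_pos=[[8,0,-1],[18,1,-1],[30,2,-1],[42,3,-1],[54,4,-1],[66,5,-1],[78,6,-1],[90,7,-1],[102,8,-2],[114,9,-2],[126,10,-2],[138,11,-2],[150,12,-2],[162,13,-2],[174,14,-2],[186,15,-2],[198,16,-2],[210,17,-2]], jaw=[-0.18,-0.18,-0.18,-0.18,-0.18,-0.18,-0.18,-0.18,-0.18,-0.18,-0.18,-0.18,-0.18,-0.18,-0.18,-0.18,-0.18,-0.18])

```text
clock: 19.4
position: [475.6, -21.0, 14.6]
tcp_rot: [-2.361, 2.072, -0.0]
ft_force: [0.2, 1.2, -0.6]
gripper_width: 35.8
finger_force: 0.2
```

```bash
python3 - <<'E'
from h import *
from bench import *
s=read_state();print(s["clock"],s["ft_force"],w2b(s["position"]),s["position"])
for t in[(3,51,14),(3,110,130),(190,230,130)]:print(t,b2w(t[:2]),delta(s,t))
c=camera("wrist");P=cloud(c).reshape(-1,3);b=w2b(s["position"])
Q=P[(P[:,2]>22)&(P[:,2]<36)];B=(Q[:,:2]-C)@RB
m=(abs(B[:,0]-b[0])<34)&(abs(B[:,1]-b[1]+32)<36);print(m.sum(),circ(B[m]))
E
```

```text
19.4 [ 0.2132855   1.1747709  -0.62242275] [  7.87261443 171.44120853] [475.58155039 -20.98487099  14.55962492]
(3, 51, 14) [ 486.36334441 -141.04144099] (array([120.4,   4.9,   0.6]), array([-0.,  0., -0.]))
(3, 110, 130) [478.71492999 -82.53928926] (array([  61.4,    4.9, -115.4]), array([-0.,  0., -0.]))
(190, 230, 130) [648.580907    60.68972265] (array([ -58.6, -182.1, -115.4]), array([-0.,  0., -0.]))
5036 (np.float64(7.257011601144727), np.float64(142.1544744887559), np.float64(27.21317887175946))
```

send_rows(rot=[[0,0,0],[0,0,0],[0,0,0],[0,0,0],[0,0,0],[0,0,0],[0,0,0],[0,0,0],[0,0,0],[0,0,0],[0,0,0],[0,0,0],[0,0,0],[0,0,0],[0,0,0],[0,0,0],[0,0,0],[0,0,0],[0,0,0],[0,0,0]], delta_pos=[[8,0,0],[18,1,0],[30,2,0],[42,3,0],[54,4,0],[66,5,0],[78,5,0],[90,5,0],[102,5,0],[110,5,0],[118,5,0],[122,5,0],[124,5,0],[110,5,0],[85,5,0],[70,5,-40],[65,5,-80],[40,-30,-115],[10,-75,-115],[-20,-115,-115]], jaw=[-0.18,-0.18,-0.18,-0.18,-0.18,-0.18,-0.18,-0.18,-0.18,-0.18,-0.18,-0.18,-0.18,-0.18,-0.18,-0.18,-0.18,-1,-1,-1])

```text
clock: 21.45
position: [582.5, 11.3, 131.9]
tcp_rot: [-2.359, 2.07, -0.004]
ft_force: [0.5, -0.6, -0.1]
gripper_width: 17.1
finger_force: 0.0
```

```bash
python3 - <<'E'
from h import *
from bench import *
s=read_state();print(s["clock"],s["ft_force"],w2b(s["position"]),s["position"])
for t in[(195,215,130),(195,215,20)]:print(t,delta(s,t))
g=warp(camera("top"));cv2.imwrite("pics/w4.png",g)
E
```

```text
21.45 [ 0.48785734 -0.61642605 -0.07666094] [118.08889284 189.58277641] [582.51604553  11.29140917 131.91956012]
(195, 215, 130) (array([-25.4, -76.9,   2.3]), array([-0.004,  0.001,  0.   ]))
(195, 215, 20) (array([-25.3, -76.4, 112.3]), array([-0.004,  0.001,  0.   ]))
```

View pics/w4.png

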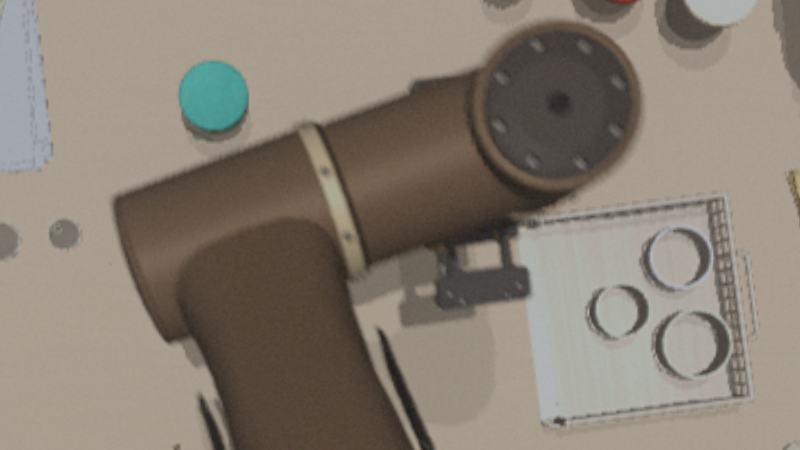

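All three rings are inside: medium (678,258), large (692,343), small (618,311). The gate (hinge about (539,221)) is still open. Next I'll go to its outer side with shut fingers.

send_rows(rot=[[0,0,0],[0,0,0],[0,0,0],[0,0,0],[0,0,0],[0,0,0],[0,0,0],[0,0,0]], delta_pos=[[-12,-38,0],[-25,-77,0],[-25,-77,0],[-25,-77,40],[-25,-77,80],[-25,-77,105],[-25,-77,112],[-25,-77,112]], jaw=[-1,-1,-1,-1,-1,-1,-1,-1])

```text
clock: 22.3
position: [653.1, 44.1, 16.6]
tcp_rot: [2.36, -2.07, -0.002]
ft_force: [0.4, 0.6, 0.7]
gripper_width: 0.8
finger_force: 0.0
```

```bash
python3 - <<'E'
from h import *
from bench import *
s=read_state();b=w2b(s["position"]);print(s["clock"],s["ft_force"],b,s["position"],s["gripper_width"])
pts=[(102+150*np.cos(np.radians(a)),92+150*np.sin(np.radians(a))) for a in [57,62,67,72,77,82,87,92,97,102,107,112,117,122,127,132,137,142,147,152,157,162,166,169,172,174]]+[(-48,105)]
print([delta(s,(*p,20))[0][:2].round().astype(int).tolist() for p in pts])
E
```

```text
22.3 [0.41057736 0.57200869 0.67508682] [192.35176404 212.97514977] [653.11982847  44.11339884  16.62706852] 0.825705279226475
[[-5, 9], [-12, 20], [-17, 32], [-22, 44], [-25, 57], [-28, 70], [-29, 82], [-29, 96], [-28, 109], [-26, 122], [-23, 134], [-18, 146], [-13, 158], [-6, 170], [1, 181], [9, 191], [18, 200], [28, 209], [39, 216], [50, 223], [62, 228], [74, 233], [84, 236], [92, 238], [100, 239], [105, 240], [108, 240]]
```

send_rows(rot=[[0,0,0],[0,0,0],[0,0,0],[0,0,0],[0,0,0],[0,0,0],[0,0,0],[0,0,0],[0,0,0],[0,0,0],[0,0,0],[0,0,0],[0,0,0],[0,0,0],[0,0,0],[0,0,0],[0,0,0],[0,0,0]], delta_pos=[[-5,9,-3],[-12,20,-3],[-17,32,-3],[-22,44,-3],[-25,57,-3],[-28,70,-3],[-29,82,-3],[-29,96,-3],[-28,109,-3],[-26,122,-3],[-23,134,-3],[-18,146,-3],[-13,158,-3],[-6,170,-3],[1,181,-3],[9,191,-3],[18,200,-3],[28,209,-3]], jaw=[-1,-1,-1,-1,-1,-1,-1,-1,-1,-1,-1,-1,-1,-1,-1,-1,-1,-1])

```text
clock: 24.1
position: [449.9, -12.0, 20.5]
tcp_rot: [-2.361, 2.072, -0.0]
ft_force: [0.9, -0.3, 0.1]
gripper_width: 0.4
finger_force: 0.1
```

```bash
python3 - <<'E'
from h import *
from bench import *
s=read_state();b=w2b(s["position"]);print(s["clock"],s["ft_force"],b,s["position"])
pts=[(102+150*np.cos(np.radians(a)),92+150*np.sin(np.radians(a))) for a in [147,152,157,162,166,169,172,174]]+[(-48,105)]
print([delta(s,(*p,20))[0][:2].round().astype(int).tolist() for p in pts])
c=camera("wrist");cv2.imwrite("pics/g1.png",c["pixels"][:,:,::-1])
E
```

```text
24.1 [ 0.91251851 -0.31801602  0.09687667] [-16.41376968 183.70747652] [449.90997024 -11.97045165  20.54206293]
[[10, 7], [21, 14], [33, 20], [45, 24], [55, 27], [63, 29], [71, 30], [76, 31], [79, 32]]
```

View pics/g1.png

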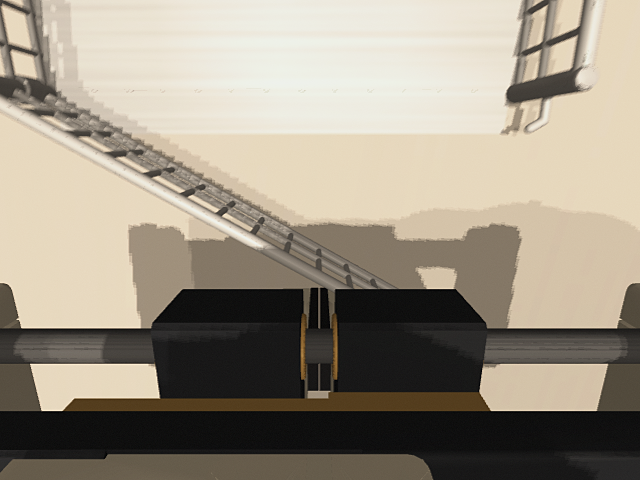

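The gate runs from its hinge (30,95) down to the fingertips (330,290) and is swinging shut; the right-hand corner is at (580,80). Continue to the stop.

send_rows(rot=[[0,0,0],[0,0,0],[0,0,0],[0,0,0],[0,0,0],[0,0,0],[0,0,0],[0,0,0],[0,0,0],[0,0,0],[0,0,0],[0,0,0]], delta_pos=[[10,7,0],[21,14,0],[33,20,0],[45,24,0],[53,27,0],[60,29,0],[66,30,0],[70,31,0],[73,32,0],[76,32,0],[78,32,0],[78,32,0]], jaw=[-1,-1,-1,-1,-1,-1,-1,-1,-1,-1,-1,-1])

```text
clock: 25.35
position: [428.8, -92.7, 20.5]
tcp_rot: [2.361, -2.072, -0.0]
ft_force: [-0.0, 0.7, -0.8]
gripper_width: 0.8
finger_force: 0.0
```

```bash
cat > gate.py <<'E'
from h import *
from bench import *
s=read_state();b=w2b(s["position"]);print(s["clock"],s["ft_force"],b,s["position"])
c=camera("wrist");P=cloud(c).reshape(-1,3)
Q=P[(P[:,2]>41)&(P[:,2]<52)];B=(Q[:,:2]-C)@RB
for x0 in range(-100,110,20):
    m=(abs(B[:,0]-x0)<10)&(abs(B[:,1]-95)<45);print(x0,m.sum(),np.percentile(B[m,1],[10,50,90]).round(1) if m.sum()>5 else "")
E
python3 gate.py
```

```text
25.35 [-0.02017582  0.6710146  -0.82292383] [-47.78464391 106.35140279] [428.83179508 -92.74052299  20.46917589]
-100 1731 [53.3 67.8 83.4]
-80 0 
-60 214 [88.6 91.3 95.6]
-40 464 [88.4 91.3 95.6]
-20 0 
0 91 [87.9 88.7 90.5]
20 678 [88.  89.4 91.7]
40 709 [87.8 89.2 91.4]
60 601 [87.7 89.  91.2]
80 0 
100 0
```

send_rows(rot=[[0,0,0],[0,0,0],[0,0,0],[0,0,0]], delta_pos=[[1,0,0],[2,0,0],[3,0,0],[3,0,0]], jaw=[-1,-1,-1,-1])

```text
clock: 25.8
position: [429.1, -94.2, 20.5]
tcp_rot: [-2.359, 2.072, 0.002]
ft_force: [-4.2, 15.9, 4.3]
gripper_width: 0.3
finger_force: 7.8
```

send_rows(rot=[[0,0,0],[0,0,0],[0,0,0]], delta_pos=[[1,0,0],[2,0,0],[2,0,0]], jaw=[-1,-1,-1])

```text
clock: 26.1
position: [429.1, -94.7, 20.5]
tcp_rot: [-2.358, 2.072, 0.003]
ft_force: [-8.4, 32.4, 7.9]
gripper_width: 0.4
finger_force: 16.6
```

Firmly at the stop (32 N). Back off, lift away and check.

send_rows(rot=[[0,0,0],[0,0,0],[0,0,0],[0,0,0],[0,0,0],[0,0,0],[0,0,0],[0,0,0],[0,0,0],[0,0,0],[0,0,0],[0,0,0]], delta_pos=[[-5,0,0],[-20,0,0],[-40,0,0],[-45,0,-20],[-45,0,-60],[-45,0,-100],[-60,0,-140],[-100,0,-150],[-140,0,-150],[-180,0,-150],[-220,0,-150],[-220,0,-150]], jaw=[-1,-1,-1,-1,-1,-1,-1,-1,-1,-1,-1,-1])

```text
clock: 27.3
position: [400.9, 124.1, 170.9]
tcp_rot: [-2.364, 2.066, -0.0]
ft_force: [-0.5, -0.4, -1.3]
gripper_width: 0.4
finger_force: 0.0
```

```bash
python3 - <<'E'
from h import *
from bench import *
s=read_state();print(s["clock"],s["ft_force"])
c=camera("top");P=cloud(c)
for n,p,h in[("S",(3,20),37),("M",(47,-47),32),("L",(-41,-48),37)]:
    Q=near(P,b2w(p),42,h*.7,h+8);k=circ(Q);print(n,k[2],w2b(k))
g=warp(c,45)[:,400:];cv2.imwrite("pics/w5.png",np.hstack([g,cv2.resize(camera("side")["pixels"][120:345,220:420,::-1],(400,450))]))
E
```

```text
27.3 [-0.50789321 -0.44672657 -1.27840536]
S 26.473179498704866 [ 1.8772987  19.54153631]
M 30.396891799099812 [ 47.1691642  -46.41549257]
L 33.25318290198821 [-41.23343229 -49.41426761]
```

View pics/w5.png

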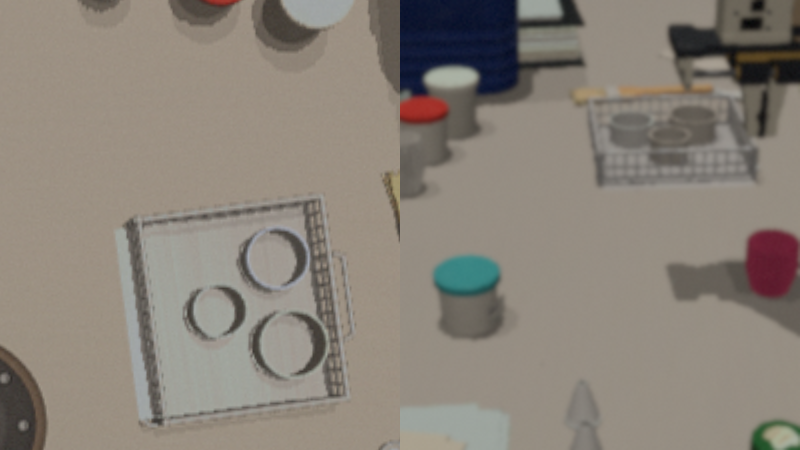

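The gate lies fully across the mouth, from (137,220) to (150,422). All three rings stand flat inside, and the cups, tub and nozzles haven't moved.

```bash
python3 -c "
from bench import *
print(job_done())"
```

```text
the job is handed in; nothing more can be done
None
```

All three pastry cutter rings stand flat and wholly inside the wash basket, the gate is pushed fully shut against its stop, and the job was handed in at about 27 s of the 72 s allowed.

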